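# Key a gear onto its arbor and swing the retaining strap over it

## Task

Put the brass-capped gear hub-up onto the upright arbor of the grey fixture. Its keyways are hidden underneath, so let it down over the arbor until it rests on the keys and turn it by feel, without ramming it, until it drops fully home on its seat; then swing the red strap right across the top of the gear to its stop and let go. Leave the blue dial setter, the steel setup block and the oil bottle where they stand.

Things in the scene. Friction and masses are not known exactly. Their poses are not given: they have to be found in the camera images.
- gear_hub (a point): Loose gear standing hub up on the bench, 0.35 to 0.6 kg, 54 mm tall: steel toothed flange 80 mm across and 10 mm thick at the bottom, above it a dark round hub 44 mm in diameter with a brass cap. Grip across the hub, above the flange. This point: on the axis, 32 mm above the underside (middle of the hub); z up along the axis. From outside the gear looks the same at every angle.
- gear_bore (a point): Mouth of the gear's blind bore, centre of its underside. Bore 24.4 mm in diameter, 46 mm deep. Three keyways 120 degrees apart, one along this frame's +x, run out from the bore to 21 mm from the axis: 13 mm wide, 13 mm deep from the underside.
- seat (a point): Seat of the grey fixture (plate 185 x 120 x 16 mm, fixed to the bench), on the arbor's axis, 24 mm above the bench; z up, +x toward the strap's pivot. Misaligned, the gear rests on the key tops with its underside 10 mm above this point; when the keyways meet the keys it goes down these 10 mm (hub centre then 32 mm above this point).
- arbor_tip (a point): Top of the arbor, a fixed upright round spigot, 22.4 mm in diameter, 36 mm above the seat, its last 8 mm tapered to 14 mm. At its foot three flat-topped keys 120 degrees apart, 8 mm wide, reach 19 mm from the axis and 10 mm above the seat. Their angle differs each time and is not given: feel for it by turning the gear, at most 120 degrees; play about 7 degrees either way.
- pivot (a point): Vertical pivot of the red strap, on top of a 20 mm steel post, 95 mm from the arbor's axis toward the seat frame's +x, 85 mm above the bench (mid-thickness of the strap).
- strap_knob (a point): Middle of the upright black round knob on the red strap: 16 mm in diameter, 28 mm tall (14 mm above and below this point), 70 mm from the pivot. This point is 103 mm above the bench, the strap's upper face 14 mm below it.
- strap_end (a point): Free end of the red strap, 122 mm from the pivot, at mid-thickness. The strap is 22 mm wide and 8 mm thick; its underside is 81 mm above the bench, 3 mm above the top of a gear that is fully home, and it hits a gear that is not.
- strap (a joint): Swing of the red strap about the pivot, rad: 0 = at its stop, pointing from the pivot straight to the arbor's axis, over the gear; grows as it swings away, clockwise seen from above (the knob goes toward the seat frame's +y, then +x); starts at 1.8 to 2.3. Light friction (about 1 N at the knob) keeps it where it is left.
- height_setter: Bystander: blue dial setter, 55 x 54 x 64 mm, origin at the centre of its underside.
- setup_block: Bystander: steel setup block with holes, 51 x 76 x 25 mm, origin at the centre of its underside.
- oil_bottle: Bystander: small white and yellow oil bottle, 54 mm in diameter, 126 mm tall, origin at the centre of its underside.

How it is judged (in metres and radians):
On the way:
1. the gear is fully home on its seat while the strap is still swung clear (horizontal distance between gear_hub and seat below 0.004 m and z of gear_hub in the frame of seat below 0.0345 m and angle between gear_hub's own z axis and vertical below 0.06 rad and value of joint strap above 1 rad), for 0.2 s.
At the end, for the whole second after the job is handed in: The gear is upright on the arbor, fully home (underside within 2.5 mm of the seat, axis within 4 mm, tilt under 0.06 rad), and the strap lies across it, within 0.15 rad of its stop and at rest (horizontal distance between gear_hub and seat below 0.004 m and z of gear_hub in the frame of seat below 0.0345 m and angle between gear_hub's own z axis and vertical below 0.06 rad and value of joint strap below 0.15 rad and velocity of joint strap below 0.05 rad/s); the robot touches nothing.
It fails at once if the gear is rammed against the fixture (over 60 N) (contact force between gear and fixture above 60 N).
It fails at once if a bystander is pushed more than 30 mm (distance of any of height_setter, setup_block, oil_bottle from where it was at the start of the episode above 0.03 m).
It also fails if it takes over 72 s, if anything falls off the work surface, if the arm or the gripper's body presses on something with over 40 N, if the wrist force passes 120 N, or if a joint passes its speed limit or range.

## Robot

A 6-joint arm with a two-finger parallel gripper is mounted at the origin on a cart in front of the work surface, level with it; the furniture and walls round the work are solid. World frame = base frame: x ahead of the robot, y to its left, z up, the work surface at z = 0. Lengths are in mm, angles in rad, forces in N, time in s.
With the tool pointing down it reaches from about 350 to 775 mm from the base axis. Payload 7.3 kg.
Tool frame: the origin (TCP) lies at the centre of the arm's flange, where the gripper is bolted on; the fingertips stand 178 mm ahead of it and the grasp point (between the pads) lies 159 mm ahead of it; z points along the fingers, y is the direction in which the jaws open and shut (so a half turn about z gives the same grasp; the last joint's range is limited). The gripper opens to 92 mm and grips with 3 to 60 N. Pads are 19 mm wide; open, the fingers measure 130 mm over their backs; the gripper's body (75 mm by 190 mm) begins 47 mm behind the grasp point.
Start: joints at [-1.363, 0.342, 1.524, -0, 1.275, -0.146], TCP at [181.914, -492.479, 404.741] pointing down, gripper open.
Joint ranges: [-2.53, 2.53], [-0.77, 2.02], [0.04, 2.7], [-1, 4.14], [0.28, 2.66], [-3.11, 3.11]. Speed limits (rad/s): [2.57, 2.57, 3.14, 3.14, 3.14, 3.14].

## Interface

Orientations are given as [roll, pitch, yaw] about the fixed x, y, z axes, in that order (R = Rz(yaw) Ry(pitch) Rx(roll)).
In Python, from plant import get_obs, capture, close_job gives the robot as it stands. The module is installed in compiled form; this text tells all that it offers.
- The arm moves only by the shell command python3 -m pendant 'ROWS'. ROWS is JSON, a list of rows, each a list of 3 entries, a list of its own where there are three numbers: the shift along the tool's x, y, z in m, then the turn, a rotation vector about the tool's x, y, z in rad, then the finger opening in m, from 0 to 0.0918. In form: [[[tx, ty, tz], [wx, wy, wz], fingers], ...]. A call has 1 to 10 rows; each row is the pose to reach, as a shift and turn from the pose commanded when the call began, along the tool's axes at that moment; what a row does not reach only later rows make up. A row lasts 1/12 s, in which the tool goes at most 41.7 mm and 7.16 degrees, less where a joint would pass 70% of its speed; a pose out of reach is approached as far as the arm can. A call with a gripper value outside its range is refused whole. The fingers move at their own pace and stop on an object; the grip force is fixed at half the most. Time passes only in rows, so rows that repeat a pose let the fingers close. It gives the time, the measured TCP pose, the force and the opening at its end, in the units of the state.
- get_obs(): the state, without advancing time (a new reading comes with each control period).
- capture(name): name is "side" or "top" or "wrist"; returns a dict with "color" (480x640x3 uint8, red, green, blue), "mtx" (3x3 intrinsics, pixels), "rvec" (rotation vector, rad) and "tvec" (3), from world to camera coordinates, as OpenCV has them. Camera axes: x right, y down, z forward; pixel columns grow to the right and rows downward; lengths in mm; the calibration is good to about 2 mm. The wrist camera is an equidistant fisheye: a pixel r from the principal point sees the ray r / f radians off the axis. A picture is of the moment at which its call begins. There is no depth.
- close_job(): hands the job in, once; it reports no verdict.
The state is a dict: "time": time; "joint_positions": joint angles; "dq": joint speeds; "tau": joint torques, N m; "tool_pos": TCP position; "tcp_rot": TCP orientation; "contact_force": force on the tool from outside, world axes, zero at the start; "moment": the same for the moment, N m; "grip_width": finger opening in mm.
Only numpy, scipy, OpenCV 4.12 (cv2) and the standard library are available. Lean on these libraries where they do the work, as an engineer would, in place of code of your own. Each camera call takes 0.05 s, during which the arm holds its last target. There are 200 camera calls.

## Working session

There is one attempt and no reset: what is moved stays moved. The work goes in short steps, Python scripts to look and compute and a shell command to move; the robot and the scene stay as the last step left them, time stands still between calls to the robot, and variables do not carry over. Pictures are saved under pics/ and viewed, about 8 in all and at most 12, crops included, and the job is handed in when it is done.

```bash
mkdir -p pics; python3 - <<'E'
from plant import *
import cv2
o=get_obs();print({k:o[k] for k in('time','tool_pos','tcp_rot','contact_force','grip_width')})
for n in('top','side'):
    c=capture(n);cv2.imwrite(f'pics/{n}1.png',c['color'][:,:,::-1]);print(n,c['mtx'],c['rvec'],c['tvec'])
E
```

```text
{'time': 0.0, 'tool_pos': array([ 181.89527903, -492.33879522,  404.04218324]), 'tcp_rot': array([-3.14006896e+00, -2.29569939e-04,  3.53839425e-01]), 'contact_force': array([ 0.22566299,  0.29640093, -0.22727728]), 'grip_width': 91.6894609935543}
top [[535.83630019   0.         312.02270414]
 [  0.         535.83630019 241.57304617]
 [  0.           0.           1.        ]] [ 2.08783565 -2.13627041  0.19802621] [  24.22757389  616.36602144 1104.61336063]
side [[496.56639572   0.         317.64098761]
 [  0.         496.56639572 241.87073251]
 [  0.           0.           1.        ]] [ 1.96933784  0.02548177 -0.01714767] [-626.12420806   84.06434711 1102.55340065]
```

View pics/top1.png

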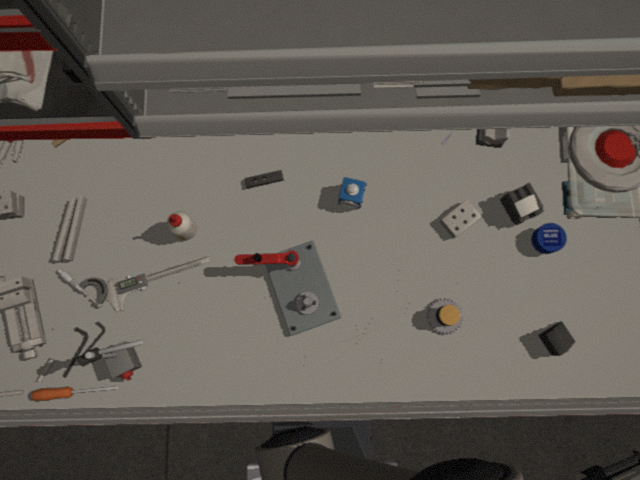

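View pics/side1.png

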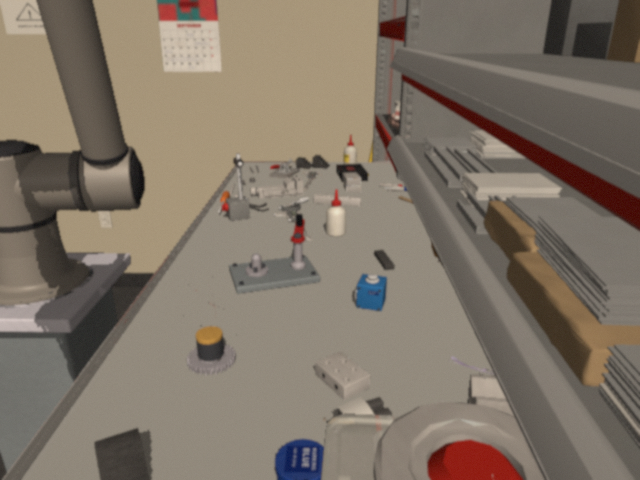

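```bash
cat > h.py <<'E'
import numpy as np, cv2
from plant import *
def ray(c,u,v):
    R=cv2.Rodrigues(np.array(c['rvec'],float))[0];C=-R.T@np.array(c['tvec'],float).ravel()
    return C,R.T@(np.linalg.inv(c['mtx'])@[u,v,1.])
def atz(c,u,v,z):
    C,d=ray(c,u,v);return (C+d*(z-C[2])/d[2]).round(1)
def tri(a,ua,b,ub):
    A,d=ray(a,*ua);B,e=ray(b,*ub)
    s=np.linalg.lstsq(np.c_[d,-e],B-A,rcond=None)[0];p=A+s[0]*d;q=B+s[1]*e
    return ((p+q)/2).round(1),np.linalg.norm(p-q).round(1)
def proj(c,p): return cv2.projectPoints(np.array([p],float),np.array(c['rvec'],float),np.array(c['tvec'],float),c['mtx'],None)[0].ravel().round(1)
E
python3 - <<'E'
from h import *
t=capture('top');s=capture('side')
def cen(c,lo,hi,box):
    h=cv2.cvtColor(c['color'],cv2.COLOR_RGB2HSV);m=cv2.inRange(h,lo,hi);x0,y0,x1,y1=box
    k=np.zeros_like(m);k[y0:y1,x0:x1]=m[y0:y1,x0:x1];M=cv2.moments(k,True);return M['m10']/M['m00'],M['m01']/M['m00'],M['m00']
g=cen(t,(8,120,80),(25,255,255),(420,290,480,345));gs=cen(s,(8,120,80),(25,255,255),(180,310,240,360));print(g,gs,atz(t,*g[:2],54),tri(t,g[:2],s,gs[:2]))
for n,p,z in(('arbor',(311,297),60),('pivot',(293,258),89),('knob',(257,258),117),('end',(236,260),85)):print(n,atz(t,*p,z))
a=cv2.resize(t['color'][230:345,225:345],None,fx=5,fy=5,interpolation=cv2.INTER_CUBIC)
b=cv2.resize(s['color'][205:295,225:325],None,fx=2,fy=2,interpolation=cv2.INTER_CUBIC)
im=np.zeros((600,800,3),np.uint8);im[:575,:600]=a;im[:180,600:800]=b
cv2.imwrite('pics/c1.png',im[:,:,::-1])
for p in [(400,-400,0),(400,0,0),(600,0,300),(500,-200,300)]:print(p,proj(t,p))
E
```

```text
(448.7420382165605, 314.60828025477707, 314.0) (208.67191601049868, 335.37270341207346, 381.0) [ 453.  -276.8   54. ] (array([ 453.8, -278.5,   46.4]), np.float64(0.8))
arbor [496.5  14.9  60. ]
pivot [576.8  50.8  89. ]
knob [573.8 123.7 117. ]
end [576.1 171.9  85. ]
(400, -400, 0) [500.7 339.1]
(400, 0, 0) [319.1 343.1]
(600, 0, 300) [316.2 223.8]
(500, -200, 300) [435.7 278.5]
```

View pics/c1.png

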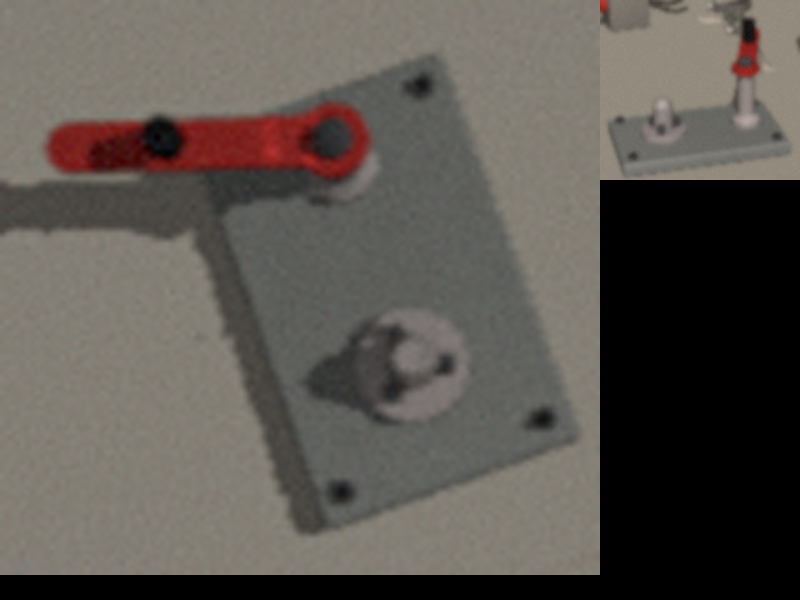

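The top crop shows the arbor tip at about (307,301), the pivot at (291,258) and the strap pointing left, clear of the gear. The brass cap is at (448.7,314.6). I'll move above the gear and refine its position with the wrist camera.

```bash
python3 -m pendant '[[[0.082,-0.027,0.0],[0,0,0],0.0918],[[0.12,-0.04,0.01],[0,0,0],0.0918],[[0.16,-0.053,0.02],[0,0,0],0.0918],[[0.2,-0.066,0.03],[0,0,0],0.0918],[[0.24,-0.079,0.04],[0,0,0],0.0918],[[0.28,-0.092,0.05],[0,0,0],0.0918],[[0.329,-0.108,0.06],[0,0,0],0.0918],[[0.329,-0.108,0.06],[0,0,0],0.0918],[[0.329,-0.108,0.06],[0,0,0],0.0918],[[0.329,-0.108,0.06],[0,0,0],0.0918]]'
python3 - <<'E'
from h import *
t=capture('top')
print('arbor',atz(t,306.6,300.6,60),'seat',atz(t,307,302.6,24),'pivot',atz(t,291.2,257.4,92),'knob',atz(t,256.8,256.8,117),'end',atz(t,234.5,259,85))
c=capture('wrist');print(c['mtx'],c['rvec'],c['tvec']);o=get_obs();print(o['tool_pos'],o['tcp_rot'],o['joint_positions'],o['dq'])
cv2.imwrite('pics/w1.png',c['color'][:,:,::-1])
E
```

```text
time: 1.03
tool_pos: [455.5, -274.3, 343.4]
tcp_rot: [-3.139, 0.0, 0.358]
contact_force: [-0.4, 0.7, 0.2]
grip_width: 91.9
arbor [489.   24.4  60. ] seat [487.8  24.4  24. ] pivot [577.7  54.4  92. ] knob [576.3 124.1 117. ] end [578.3 175.1  85. ]
[[371.64829954   0.         319.93611456]
 [  0.         371.64829954 238.74520334]
 [  0.           0.           1.        ]] [-2.37801908  1.65136819  0.24191726] [-415.89939674  296.52001325  427.0221291 ]
[ 453.38801009 -276.70686955  344.3390563 ] [-3.14102935e+00  8.56695011e-04  3.55837060e-01] [-6.92180157e-01  4.09509866e-01  1.59840882e+00 -5.08646607e-04
  1.13458982e+00  5.22994467e-01] [-0.03999465 -0.01495995  0.00119703 -0.00630004  0.00100318 -0.0050165 ]
```

View pics/w1.png

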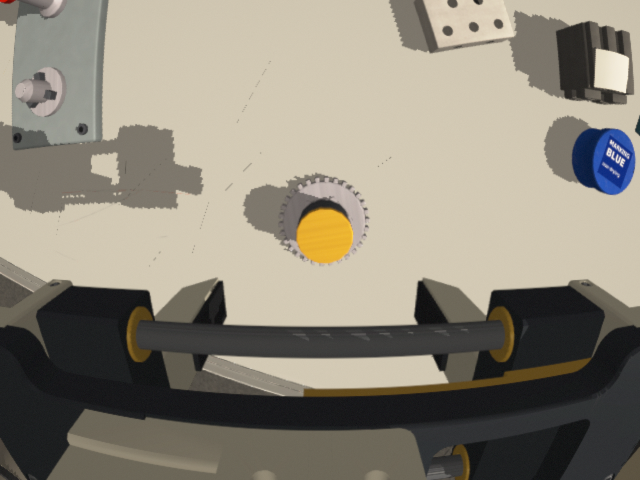

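```bash
cat >> h.py <<'E'
def wz(c,u,v,z):
    R=cv2.Rodrigues(np.array(c['rvec'],float))[0];C=-R.T@np.array(c['tvec'],float).ravel();K=c['mtx']
    p=cv2.fisheye.undistortPoints(np.array([[[u,v]]],float),K,np.zeros(4)).ravel()
    d=R.T@[p[0],p[1],1.];return (C+d*(z-C[2])/d[2]).round(1)
def cap(c):
    m=cv2.inRange(cv2.cvtColor(c['color'],cv2.COLOR_RGB2HSV),(10,150,120),(28,255,255));m[280:]=0
    n,l,s,ce=cv2.connectedComponentsWithStats(m);i=1+s[1:,4].argmax()
    return cv2.minEnclosingCircle(np.argwhere(l==i)[:,::-1].astype(np.float32))
E
python3 - <<'E'
from h import *
c=capture('wrist');(u,v),r=cap(c);print(u,v,r,wz(c,u,v,54),wz(c,u-r,v,54),wz(c,u+r,v,54))
print('flange',wz(c,324,221,10),wz(c,279,221,8),wz(c,369,221,8))
print('arbor tip',wz(c,21,90,60))
E
```

```text
322.90625 233.34375 28.292137145996094 [ 454.2 -278.    54. ] [ 446.8 -257.9   54. ] [ 461.7 -298.1   54. ]
flange [ 453.5 -279.6   10. ] [ 439.3 -242.6    8. ] [ 467. -317.    8.]
arbor tip [488.1  21.1  60. ]
```

```bash
python3 -m pendant '[[[0,0.001,0.04],[0,0,0],0.0918],[[0,0.001,0.08],[0,0,0],0.0918],[[0,0.001,0.12],[0,0,0],0.0918],[[0,0.001,0.15],[0,0,0],0.0918],[[0,0.001,0.15],[0,0,0],0.0918],[[0,0.001,0.15],[0,0,0],0.0918],[[0,0.001,0.15],[0,0,0],0.03],[[0,0.001,0.15],[0,0,0],0.03],[[0,0.001,0.15],[0,0,0],0.03],[[0,0.001,0.15],[0,0,0],0.03]]'
python3 -m pendant '[[[0,0,0],[0,0,0],0.03],[[0,0,0],[0,0,0],0.03],[[0,0,0],[0,0,0],0.03],[[0,0,0],[0,0,0],0.03],[[0,0,0],[0,0,0],0.03],[[0,0,0],[0,0,0],0.03]]'
```

```text
time: 2.02
tool_pos: [453.8, -278.5, 196.4]
tcp_rot: [3.139, -0.002, 0.354]
contact_force: [-0.5, -0.4, -0.2]
grip_width: 69.7
time: 2.52
tool_pos: [453.6, -278.3, 194.9]
tcp_rot: [3.141, -0.0, 0.354]
contact_force: [0.1, -1.1, 2.3]
grip_width: 43.3
```

```bash
python3 -m pendant '[[[0,0,-0.03],[0,0,0],0.03],[[0,0,-0.065],[0,0,0],0.03],[[0,0,-0.1],[0,0,0],0.03],[[0.006,-0.035,-0.1],[0,0,0],0.03],[[0.013,-0.075,-0.1],[0,0,0],0.03],[[0.02,-0.115,-0.1],[0,0,0],0.03],[[0.027,-0.155,-0.1],[0,0,0],0.03],[[0.034,-0.195,-0.1],[0,0,0],0.03],[[0.041,-0.235,-0.1],[0,0,0],0.03],[[0.0475,-0.2714,-0.1],[0,0,0],0.03]]'
python3 -m pendant '[[[0,0,0],[0,0,0],0.03],[[0,0,0],[0,0,0],0.03],[[0,0,0],[0,0,0],0.03],[[0,0,0],[0,0,0],0.03]]'
python3 - <<'E'
from h import *
c=capture('wrist');cv2.imwrite('pics/w2.png',c['color'][:,:,::-1]);o=get_obs();print(o['tool_pos'],o['tcp_rot'],o['contact_force'],o['moment'],o['grip_width'])
E
```

```text
time: 3.35
tool_pos: [402.5, -5.0, 294.1]
tcp_rot: [-3.14, 0.002, 0.354]
contact_force: [0.8, 0.2, -4.6]
grip_width: 43.4
time: 3.68
tool_pos: [404.2, -7.8, 294.5]
tcp_rot: [3.141, 0.0, 0.353]
contact_force: [-0.3, -0.5, -4.6]
grip_width: 43.8
[404.24252889  -8.01310703 294.49610554] [3.14154673e+00 3.38231699e-04 3.52171463e-01] [-0.46281964 -0.14451183 -5.04152275] [-0.0114952   0.04300791 -0.00773513] 43.367397798086365
```

View pics/w2.png

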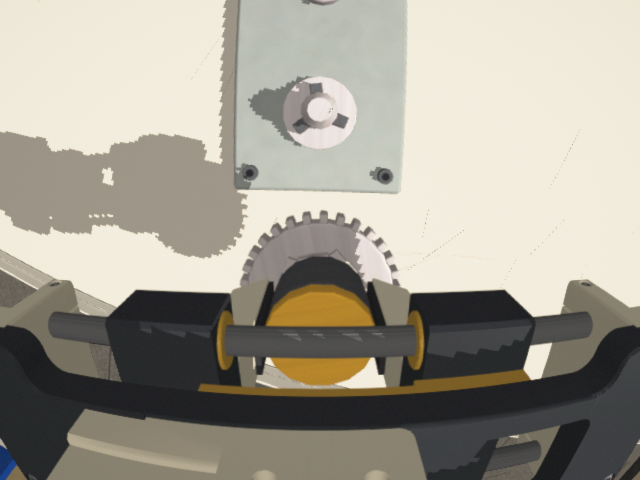

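```bash
python3 - <<'E'
from h import *
c=capture('wrist')
print('tip',wz(c,320,109,60),'seat',wz(c,320,113,24), 'R/L',wz(c,284,113,24),wz(c,357,113,24))
g=c['color']
print('cap',wz(c,320,334,153.5),wz(c,264,334,153.5),wz(c,376,334,153.5),'front',wz(c,321,211,110),'flange R,L',wz(c,241,290,110),wz(c,401,290,110))
o=get_obs();print(o['tool_pos'])
E
```

```text
tip [488.2  23.3  60. ] seat [487.7  23.1  24. ] R/L [479.7  45.7  24. ] [4.964e+02 1.000e-01 2.400e+01]
cap [406.9  -6.5 153.5] [399.2  13.4 153.5] [413.9 -26.6 153.5] front [442.5   6.1 110. ] flange R,L [391.8  29.5 110. ] [418.9 -44.7 110. ]
[404.22711998  -8.09528602 294.512457  ]
```

```bash
python3 -m pendant '[[[0.03,0,0],[0,0,0],0.03],[[0.06,0,0],[0,0,0],0.03],[[0.0886,-0.0003,0],[0,0,0],0.03],[[0.0886,-0.0003,0.015],[0,0,0],0.03],[[0.0886,-0.0003,0.03],[0,0,0],0.03],[[0.0886,-0.0003,0.03],[0,0,0],0.03],[[0.0886,-0.0003,0.03],[0,0,0],0.03]]'
python3 - <<'E'
from h import *
c=capture('wrist');R=cv2.Rodrigues(np.array(c['rvec'],float))[0];print('cam',-R.T@np.array(c['tvec'],float).ravel())
s=capture('side');a=cv2.resize(s['color'][190:300,200:340],None,fx=5,fy=5,interpolation=cv2.INTER_CUBIC);cv2.imwrite('pics/s2.png',a[:,:,::-1]);o=get_obs();print(o['tool_pos'],o['joint_positions'])
E
```

```text
time: 4.37
tool_pos: [486.8, 23.1, 263.9]
tcp_rot: [-3.14, 0.003, 0.352]
contact_force: [-1.1, -0.4, -4.4]
grip_width: 43.9
cam [558.43791607  49.99095296 244.12326793]
[487.23956976  23.23935641 265.25209925] [-1.09590247e-01  4.41269531e-01  1.81114955e+00 -9.35470392e-05
  8.88447373e-01  1.10870110e+00]
```

View pics/s2.png

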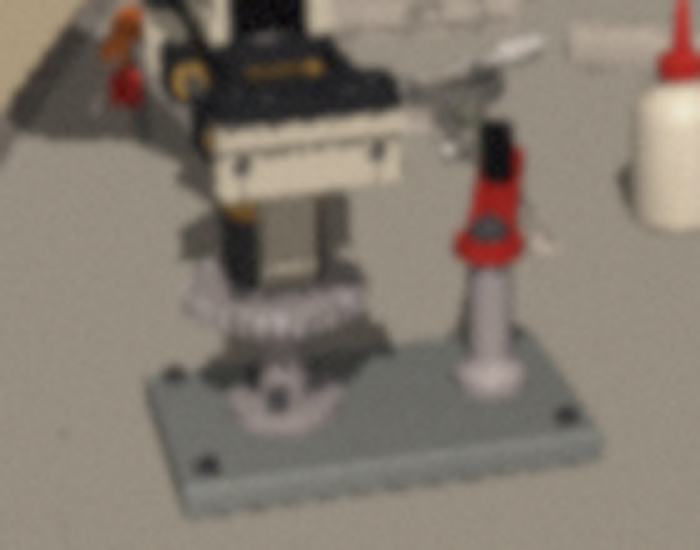

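The gear hangs level and centred over the arbor, and the strap is clear. I'm letting it down.

```bash
python3 -m pendant '[[[0,0,0.005],[0,0,0],0.03],[[0,0,0.009],[0,0,0],0.03],[[0,0,0.012],[0,0,0],0.03],[[0,0,0.015],[0,0,0],0.03],[[0,0,0.015],[0,0,0],0.03],[[0,0,0.015],[0,0,0],0.03]]'
python3 -m pendant '[[[0,0,0.003],[0,0,0],0.03],[[0,0,0.006],[0,0,0],0.03],[[0,0,0.009],[0,0,0],0.03],[[0,0,0.012],[0,0,0],0.03],[[0,0,0.015],[0,0,0],0.03],[[0,0,0.015],[0,0,0],0.03],[[0,0,0.015],[0,0,0],0.03]]'
```

```text
time: 4.97
tool_pos: [487.0, 23.9, 249.6]
tcp_rot: [-3.141, 0.0, 0.354]
contact_force: [0.4, -0.4, -5.1]
grip_width: 43.6
time: 5.55
tool_pos: [487.1, 23.9, 234.5]
tcp_rot: [-3.142, 0.0, 0.354]
contact_force: [0.3, 0.7, -5.2]
grip_width: 43.5
```

```bash
python3 -m pendant '[[[0,0,0.001],[0,0,0],0.03],[[0,0,0.002],[0,0,0],0.03],[[0,0,0.003],[0,0,0],0.03],[[0,0,0.004],[0,0,0],0.03],[[0,0,0.005],[0,0,0],0.03],[[0,0,0.005],[0,0,0],0.03]]'
python3 -m pendant '[[[0,0,0.0005],[0,0,0],0.03],[[0,0,0.001],[0,0,0],0.03],[[0,0,0.001],[0,0,0],0.03],[[0,0,0.001],[0,0,0],0.03]]'
```

```text
time: 6.05
tool_pos: [487.0, 23.9, 229.6]
tcp_rot: [3.142, 0.0, 0.354]
contact_force: [1.5, 0.2, -5.0]
grip_width: 43.5
time: 6.38
tool_pos: [487.0, 23.9, 228.9]
tcp_rot: [3.141, -0.0, 0.354]
contact_force: [-0.6, 0.7, -1.3]
grip_width: 43.4
```

```bash
python3 -m pendant '[[[0,0,0.0005],[0,0,0],0.03],[[0,0,0.0005],[0,0,0],0.03],[[0,0,0.0005],[0,0,0],0.03]]'
```

```text
time: 6.63
tool_pos: [487.0, 23.9, 228.8]
tcp_rot: [3.141, -0.0, 0.354]
contact_force: [-2.7, 0.1, 6.4]
grip_width: 43.1
```

```bash
python3 -m pendant '[[[0,0,0],[0,0,-0.05],0.03],[[0,0,0],[0,0,-0.1],0.03],[[0,0,0],[0,0,-0.15],0.03],[[0,0,0],[0,0,-0.2],0.03],[[0,0,0],[0,0,-0.2],0.03],[[0,0,0],[0,0,-0.2],0.03]]'
```

```text
time: 7.13
tool_pos: [487.4, 23.8, 228.8]
tcp_rot: [3.14, -0.001, 0.552]
contact_force: [-0.2, -1.1, 5.6]
grip_width: 43.3
```

```bash
python3 -m pendant '[[[0,0,0],[0,0,-0.05],0.03],[[0,0,0],[0,0,-0.1],0.03],[[0,0,0],[0,0,-0.15],0.03],[[0,0,0],[0,0,-0.2],0.03],[[0,0,0],[0,0,-0.2],0.03],[[0,0,0],[0,0,-0.2],0.03]]'
```

```text
time: 7.63
tool_pos: [487.5, 23.8, 228.8]
tcp_rot: [3.14, -0.001, 0.752]
contact_force: [0.1, -0.1, 4.7]
grip_width: 43.3
```

```bash
python3 -m pendant '[[[0,0,0],[0,0,-0.05],0.03],[[0,0,0],[0,0,-0.1],0.03],[[0,0,0],[0,0,-0.15],0.03],[[0,0,0],[0,0,-0.2],0.03],[[0,0,0],[0,0,-0.2],0.03],[[0,0,0],[0,0,-0.2],0.03]]'
```

```text
time: 8.13
tool_pos: [487.5, 23.8, 228.7]
tcp_rot: [3.14, -0.001, 0.951]
contact_force: [0.1, -1.2, 5.4]
grip_width: 43.5
```

```bash
python3 -m pendant '[[[0,0,0],[0,0,-0.05],0.03],[[0,0,0],[0,0,-0.1],0.03],[[0,0,0],[0,0,-0.15],0.03],[[0,0,0],[0,0,-0.2],0.03],[[0,0,0],[0,0,-0.2],0.03],[[0,0,0],[0,0,-0.2],0.03]]'
```

```text
time: 8.63
tool_pos: [487.4, 23.8, 228.4]
tcp_rot: [3.14, -0.0, 1.151]
contact_force: [0.7, -0.8, 3.5]
grip_width: 43.6
```

```bash
python3 -m pendant '[[[0,0,0],[0,0,-0.04],0.03],[[0,0,0],[0,0,-0.08],0.03],[[0,0,0],[0,0,-0.12],0.03],[[0,0,0],[0,0,-0.12],0.03],[[0,0,0],[0,0,-0.12],0.03]]'; python3 -c "
from plant import *;print(get_obs()['moment'])"
```

```text
time: 9.05
tool_pos: [487.1, 24.0, 227.6]
tcp_rot: [-3.141, -0.0, 1.271]
contact_force: [3.5, 1.0, -5.4]
grip_width: 43.5
[ 0.11746881 -0.61840067  0.05672099]
```

The support has gone: Fz fell from about +5 to −5 N, so the keyways have met the keys. I'll turn a little further to centre it and lower gently.

```bash
python3 -m pendant '[[[0,0,0],[0,0,-0.04],0.03],[[0,0,0.001],[0,0,-0.04],0.03],[[0,0,0.002],[0,0,-0.04],0.03],[[0,0,0.002],[0,0,-0.04],0.03]]'; python3 -c "
from plant import *;print(get_obs()['moment'])"
```

```text
time: 9.38
tool_pos: [486.9, 23.9, 225.7]
tcp_rot: [-3.141, 0.0, 1.312]
contact_force: [2.4, -0.2, -5.7]
grip_width: 43.1
[ 0.00084521 -0.34051727  0.00478143]
```

```bash
python3 -m pendant '[[[0,0,0.001],[0,0,0],0.03],[[0,0,0.002],[0,0,0],0.03],[[0,0,0.003],[0,0,0],0.03],[[0,0,0.004],[0,0,0],0.03],[[0,0,0.005],[0,0,0],0.03],[[0,0,0.005],[0,0,0],0.03]]'; python3 -m pendant '[[[0,0,0.0005],[0,0,0],0.03],[[0,0,0.001],[0,0,0],0.03],[[0,0,0.001],[0,0,0],0.03]]'
```

```text
time: 9.88
tool_pos: [486.9, 23.9, 220.9]
tcp_rot: [-3.141, 0.0, 1.314]
contact_force: [0.3, 0.2, -5.6]
grip_width: 43.2
time: 10.13
tool_pos: [486.9, 23.9, 220.1]
tcp_rot: [-3.141, 0.0, 1.314]
contact_force: [0.2, 0.3, -4.3]
grip_width: 43.0
```

```bash
python3 -m pendant '[[[0,0,0.0005],[0,0,0],0.03],[[0,0,0.001],[0,0,0],0.03],[[0,0,0.0013],[0,0,0],0.03],[[0,0,0.0013],[0,0,0],0.03]]'; python3 -m pendant '[[[0,0,0.0005],[0,0,0],0.03],[[0,0,0.0005],[0,0,0],0.03],[[0,0,0.0005],[0,0,0],0.03]]'
```

```text
time: 10.47
tool_pos: [487.0, 23.9, 218.9]
tcp_rot: [-3.142, 0.0, 1.314]
contact_force: [-0.7, -0.0, -3.8]
grip_width: 43.5
time: 10.72
tool_pos: [486.9, 23.9, 218.9]
tcp_rot: [3.141, 0.0, 1.314]
contact_force: [-3.9, -0.2, 4.0]
grip_width: 43.5
```

```bash
python3 -m pendant '[[[0,0,0],[0,0,0],0.07],[[0,0,0],[0,0,0],0.07],[[0,0,0],[0,0,0],0.07],[[0,0,0],[0,0,0],0.07],[[0,0,0],[0,0,0],0.07],[[0,0,0],[0,0,0],0.07]]'; python3 -m pendant '[[[0,0,-0.01],[0,0,0],0.07],[[0,0,-0.04],[0,0,0],0.07],[[0,0,-0.08],[0,0,0],0.07],[[0,0,-0.12],[0,0,0],0.07],[[0,0,-0.15],[0,0,0],0.07],[[0,0,-0.15],[0,0,0],0.07],[[0,0,-0.15],[0,0,0],0.07]]'
python3 - <<'E'
from h import *
c=capture('wrist');s=capture('side')
im=np.zeros((480,800,3),np.uint8);im[:,:480]=c['color'][:,80:560];im[:330,480:800]=cv2.resize(s['color'][190:300,220:327],(320,330),interpolation=cv2.INTER_CUBIC)
cv2.imwrite('pics/f1.png',im[:,:,::-1]);o=get_obs();print(o['tool_pos'],o['joint_positions'],o['grip_width'])
E
```

```text
time: 11.22
tool_pos: [487.1, 23.9, 218.4]
tcp_rot: [3.141, 0.0, 1.314]
contact_force: [1.0, 0.4, 0.2]
grip_width: 69.4
time: 11.8
tool_pos: [487.1, 23.9, 370.8]
tcp_rot: [3.137, -0.001, 1.314]
contact_force: [-0.1, 0.1, -0.3]
grip_width: 69.9
[486.53604261  23.94809504 367.95679087] [-1.08271201e-01  3.08251630e-01  1.68241740e+00 -1.34042841e-04
  1.15200272e+00  1.48759870e-01] 69.74262467310241
```

View pics/f1.png

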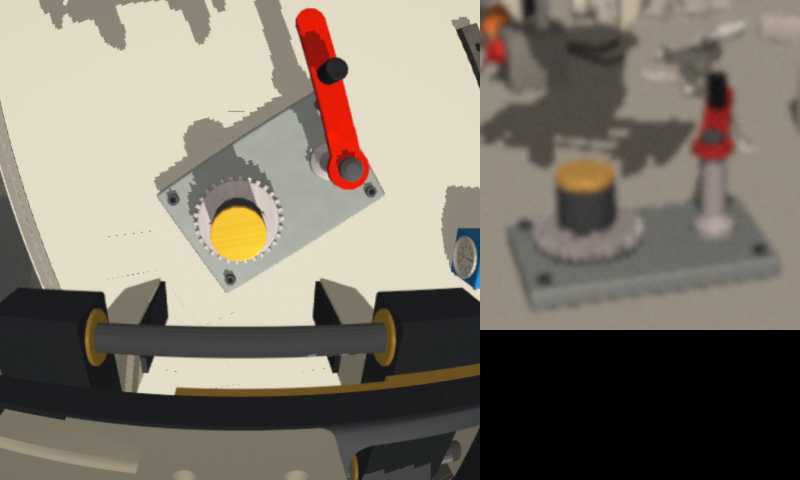

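The gear sits flat and fully home, and the strap is untouched. In the wrist image the knob is at (415,69) and the pivot at (430,170). I'll work out the arc.

```bash
cat > a.py <<'E'
from h import *
c=capture('wrist');o=get_obs()
k=wz(c,415,69,117);p=wz(c,430,169,92);print('knob',k,'pivot',p,'d',np.linalg.norm((k-p)[:2]),'cap',wz(c,318,234,78))
E
python3 a.py
```

```text
knob [573.2 123.9 117. ] pivot [574.5  55.2  92. ] d 68.71229875357103 cap [484.4  25.1  78. ]
```

```bash
python3 -m pendant '[[[0.03,0.015,0],[0,0,-0.06],0.06],[[0.06,0.03,0],[0,0,-0.12],0.06],[[0.09,0.045,0],[0,0,-0.18],0.06],[[0.1196,0.0607,0],[0,0,-0.271],0.06],[[0.1196,0.0607,0.0],[0,0,-0.271],0.06],[[0.1196,0.0607,0.04],[0,0,-0.271],0.06],[[0.1196,0.0607,0.04],[0,0,-0.271],0.06]]'
python3 - <<'E'
from h import *
c=capture('wrist');cv2.imwrite('pics/k1.png',c['color'][:,:,::-1]);o=get_obs();print(o['tool_pos'],o['tcp_rot'])
E
```

```text
time: 12.53
tool_pos: [574.3, 124.3, 321.0]
tcp_rot: [-3.128, 0.001, 1.585]
contact_force: [-2.0, -0.4, -1.9]
grip_width: 60.2
[574.6659371  123.97859875 323.76873252] [-3.13028666e+00  1.02299379e-03  1.58468158e+00]
```

View pics/k1.png

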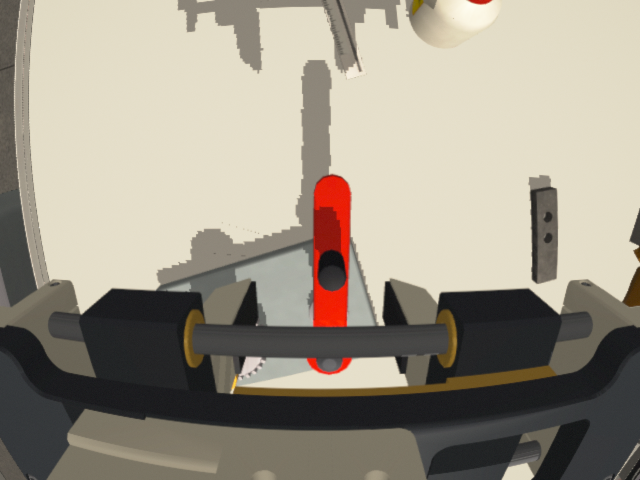

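```bash
python3 -m pendant '[[[0,0,0.02],[0,0,0],0.06],[[0,0,0.04],[0,0,0],0.06],[[0,0,0.053],[0,0,0],0.06],[[0,0,0.055],[0,0,0],0.06],[[0,0,0.055],[0,0,0],0.06],[[0,0,0.055],[0,0,0],0.024],[[0,0,0.055],[0,0,0],0.024],[[0,0,0.055],[0,0,0],0.024],[[0,0,0.055],[0,0,0],0.024],[[0,0,0.055],[0,0,0],0.024]]'
python3 - <<'E'
import numpy as np
# rows for arc in tool axes at start, phi0=1.585, yaw=phi0, total 1.88
r=70;f=1.585
for d in np.r_[0.1:1.01:0.1, .94]:
    w=r*np.array([np.cos(f+d)-np.cos(f),np.sin(f+d)-np.sin(f)])
    x=np.cos(f)*w[0]+np.sin(f)*w[1];y=-(-np.sin(f)*w[0]+np.cos(f)*w[1]);print(round(d,2),round(x,1),round(y,1))
E
```

```text
time: 13.42
tool_pos: [576.2, 124.2, 274.0]
tcp_rot: [3.141, 0.0, 1.585]
contact_force: [0.7, 0.3, -0.4]
grip_width: 31.3
0.1 -0.3 -7.0
0.2 -1.4 -13.9
0.3 -3.1 -20.7
0.4 -5.5 -27.3
0.5 -8.6 -33.6
0.6 -12.2 -39.5
0.7 -16.5 -45.1
0.8 -21.2 -50.2
0.9 -26.5 -54.8
1.0 -32.2 -58.9
0.94 -28.7 -56.5
```

```bash
python3 -m pendant '[[[-0.0003,-0.007,0],[0,0,-0.1],0.024],[[-0.0014,-0.0139,0],[0,0,-0.2],0.024],[[-0.0031,-0.0207,0],[0,0,-0.3],0.024],[[-0.0055,-0.0273,0],[0,0,-0.4],0.024],[[-0.0086,-0.0336,0],[0,0,-0.5],0.024],[[-0.0122,-0.0395,0],[0,0,-0.6],0.024],[[-0.0165,-0.0451,0],[0,0,-0.7],0.024],[[-0.0212,-0.0502,0],[0,0,-0.8],0.024],[[-0.0265,-0.0548,0],[0,0,-0.9],0.024],[[-0.0287,-0.0565,0],[0,0,-0.94],0.024]]'
python3 - <<'E'
from h import *
c=capture('wrist');cv2.imwrite('pics/k2.png',c['color'][:,:,::-1])
E
```

```text
time: 14.25
tool_pos: [519.7, 94.3, 273.8]
tcp_rot: [3.141, 0.001, 2.53]
contact_force: [1.8, 0.8, 0.6]
grip_width: 23.9
```

View pics/k2.png

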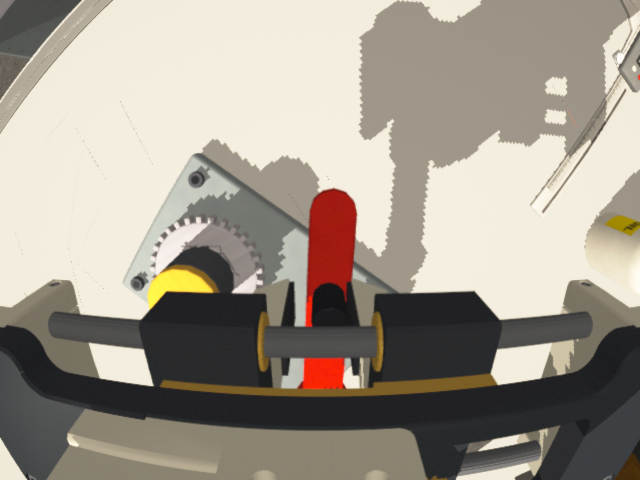

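The knob is caged between the fingers and the strap is following, about halfway round. I'm continuing the same arc, then creeping to the stop.

```bash
python3 -m pendant '[[[-0.0003,-0.007,0],[0,0,-0.1],0.024],[[-0.0014,-0.0139,0],[0,0,-0.2],0.024],[[-0.0031,-0.0207,0],[0,0,-0.3],0.024],[[-0.0055,-0.0273,0],[0,0,-0.4],0.024],[[-0.0086,-0.0336,0],[0,0,-0.5],0.024],[[-0.0122,-0.0395,0],[0,0,-0.6],0.024],[[-0.0165,-0.0451,0],[0,0,-0.7],0.024],[[-0.0212,-0.0502,0],[0,0,-0.8],0.024],[[-0.0265,-0.0548,0],[0,0,-0.9],0.024],[[-0.0265,-0.0548,0],[0,0,-0.9],0.024]]'
python3 -m pendant '[[[0,-0.0014,0],[0,0,-0.02],0.024],[[0,-0.0028,0],[0,0,-0.04],0.024],[[0,-0.0042,0],[0,0,-0.06],0.024],[[0,-0.0042,0],[0,0,-0.06],0.024]]'
```

```text
time: 15.13
tool_pos: [510.3, 33.9, 273.7]
tcp_rot: [-3.141, 0.001, -2.857]
contact_force: [0.2, -1.6, -0.5]
grip_width: 23.9
time: 15.47
tool_pos: [511.2, 30.7, 273.5]
tcp_rot: [-3.141, 0.0, -2.798]
contact_force: [-0.3, 0.4, -0.5]
grip_width: 24.0
```

```bash
python3 -m pendant '[[[0,-0.001,0],[0,0,0],0.024],[[0,-0.002,0],[0,0,0],0.024],[[0,-0.003,0],[0,0,0],0.024],[[0,-0.003,0],[0,0,0],0.024],[[0,-0.003,0],[0,0,0],0.024]]'; python3 -m pendant '[[[0,-0.0005,0],[0,0,0],0.024],[[0,-0.001,0],[0,0,0],0.024],[[0,-0.001,0],[0,0,0],0.024]]'
```

```text
time: 15.88
tool_pos: [512.1, 27.7, 273.3]
tcp_rot: [-3.142, -0.0, -2.799]
contact_force: [-0.8, 0.1, -0.4]
grip_width: 24.0
time: 16.13
tool_pos: [512.2, 27.2, 273.3]
tcp_rot: [3.14, -0.0, -2.799]
contact_force: [-2.7, 5.0, -0.2]
grip_width: 24.1
```

The force rose to about 5.7 N with the knob where the stop should put it: TCP plus 4 mm gives (511,31), expected (511,32). I'll back off, open and lift.

```bash
python3 -m pendant '[[[0,0.003,0],[0,0,0],0.024],[[0,0.004,0],[0,0,0],0.05],[[0,0.004,0],[0,0,0],0.05],[[0,0.004,0],[0,0,0],0.05],[[0,0.004,0],[0,0,0],0.05],[[0,0.004,-0.03],[0,0,0],0.05],[[0,0.004,-0.07],[0,0,0],0.05],[[0,0.004,-0.11],[0,0,0],0.05],[[0,0.004,-0.11],[0,0,0],0.05],[[0,0.004,-0.11],[0,0,0],0.05]]'
python3 -m pendant '[[[-0.03,0,0],[0,0,0],0.05],[[-0.06,0,0],[0,0,0],0.05],[[-0.09,0,0],[0,0,0],0.05],[[-0.09,0,0],[0,0,0],0.05],[[-0.09,0,0],[0,0,0],0.05],[[-0.09,0,0],[0,0,0],0.05]]'
python3 - <<'E'
from h import *
c=capture('wrist');s=capture('side');t=capture('top')
im=np.zeros((480,800,3),np.uint8);im[:,:480]=c['color'][:,80:560];im[:280,480:800]=cv2.resize(s['color'][190:300,210:336],(320,280),interpolation=cv2.INTER_CUBIC);im[280:,480:]=cv2.resize(t['color'][150:350,160:480],(320,200))
cv2.imwrite('pics/f2.png',im[:,:,::-1])
E
```

```text
time: 16.97
tool_pos: [511.5, 30.5, 385.7]
tcp_rot: [-3.139, 0.005, -2.798]
contact_force: [0.6, 0.0, -0.1]
grip_width: 50.1
time: 17.47
tool_pos: [595.2, 60.7, 381.7]
tcp_rot: [3.141, -0.003, -2.798]
contact_force: [-0.3, 0.1, 0.3]
grip_width: 50.0
```

View pics/f2.png

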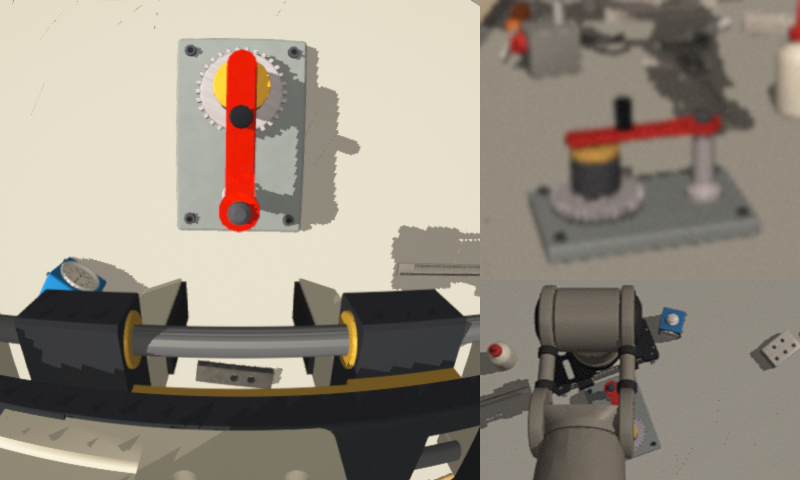

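The strap lies square across the gear: pivot (239,213), knob (241,116) and end (242,55) are in line with the plate edges. The bystanders haven't moved and the gripper is clear, so I'm handing in.

```bash
python3 -c "
from plant import *
o=get_obs();print(o['time'],o['contact_force'],abs(o['dq']).max());close_job()"
```

```text
17.6167 [ 1.26711594 -0.6833701  -0.23936254] 0.010165653039518142
the job is handed in; nothing more can be done
```

The gear is fully home on its seat with the red strap across it at its stop. I handed the job in at 17.6 s of the 72 s allowed; no verdict is given.

- **Gear:** I let it down onto the keys and turned it about 55° with at most about 12 N on the keys. It then dropped about 10 mm (tool height at contact 228.9 mm, then 218.9 mm), which matches the key height. The pictures after release showed it sitting flat with the strap still swung clear.
- **Strap:** I swung it by its knob with the fingers held loosely round it. It met the stop at about 5.7 N, with the knob within about 1 mm of where the stop should put it. The last picture shows it straight over the gear.
- **At hand-in:** The gripper was clear of everything and the arm was at rest. The dial setter, setup block and oil bottle were not touched and look unmoved, though I checked them only by eye.
- **Disagreement:** The wrist camera placed points up to about 3 mm from where the arm's own position put them. The calibration is good to about 2 mm, and this caused no trouble.
- **Failed checks:** None.

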